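Fit the guide roller and draw the tensioner to its mark

ROBOT

A 6-joint arm with a two-finger parallel gripper is mounted at the origin on a cart in front of the work surface, level with it; the furniture and walls round the work are solid. World frame = base frame: x ahead of the robot, y to its left, z up, the work surface at z = 0. Lengths are in m, angles in rad, forces in N, time in s.
With the tool pointing down it reaches from about 0.35 to 0.975 m from the base axis. Payload 4.9 kg.
Tool frame: the origin (TCP) lies on the mounting face of the last link; the fingertips stand 173 mm ahead of it and the grasp point (between the pads) lies ctrl.pinch_z ahead of it (ctrl.pinch_z is the distance from the TCP to the grasp point, in m); z points along the fingers, y is the line along which they close (so a half turn about z gives the same grasp; the last joint's range is limited). The gripper opens to 85 mm and grips with 20 to 120 N. Pads are 22 mm wide; open, the fingers measure 114 mm over their backs; the gripper's body (76 mm by 85 mm) begins 54 mm behind the grasp point. The pads swing forward as they close: fully open they stand 13 mm farther back than shut.
Start: joints at [-1.468, 0.053, 1.613, -0, 1.476, -0.119], TCP at [0.137, -0.61, 0.405] pointing down, gripper open.
Joint ranges: [-3.01, 3.01], [-1.01, 2.22], [0.06, 2.58], [-1.02, 4.17], [0.09, 2.62], [-3.14, 3.14]. Speed limits (rad/s): [2.57, 2.57, 3.14, 3.14, 3.14, 3.14].

INTERFACE

Orientations are given as a rotation vector (axis times angle).
In Python, from station import telemetry, eyes, ctrl gives the robot as it stands.
- The arm moves only by the tool apply_moves, never from a script. Its argument "plan" is a list of rows, each a list of 5 numbers: the finger opening in m, from 0 to 0.0854, then the shift along the tool's x, y, z in m, then the turn about the tool's z in rad. In form: [[jaw, x, y, z, roll], ...]. A call has 1 to 12 rows; each row is the pose to reach, as a shift and turn from the pose commanded when the call began, along the tool's axes at that moment; what a row does not reach only later rows make up. A row lasts 1/12 s, in which the tool goes at most 41.7 mm and 7.16 degrees, less where a joint would pass 70% of its speed; a pose out of reach is approached as far as the arm can. A call with a gripper value outside its range is refused whole. The fingers move at their own pace and stop on an object; "newtons" is the grip in N (left out, the last holds). Time passes only in rows, so rows that repeat a pose let the fingers close. It gives the time, the measured TCP pose, the force, the opening and the grip force at its end, in the units of the state.
- telemetry.get_obs(): the state, without advancing time (a new reading comes with each control period).
- eyes.get_image(name): name is "scene" or "top" or "wrist"; returns a dict with "img" (400x640x3 uint8, blue, green, red), "range_z" (400x640 float32, m along the optical axis (not along the pixel's ray), 0 where there is no reading), "K" (3x3 intrinsics, pixels), "dist_coeffs" ([k1, k2, p1, p2, k3] as OpenCV has them; the pictures are not rectified), "pose" (4x4, takes a point from camera to world coordinates); the wrist camera has in their place "hand_eye" (4x4, takes a point from camera to tool coordinates, whose origin is the TCP and whose axes are the flange's). Camera axes: x right, y down, z forward; pixel columns grow to the right and rows downward; lengths in m; the calibration is good to about 2 mm. A picture is of the moment at which its call begins: read the wrist's pose just before it.
- ctrl.finish_job(): hands the job in; it is judged then, once.
Trained networks look in a picture, given as the dict that the camera call returned (one of the last four; its "shot" number tells which), for a name from the list of things; names that differ only in an ending like _2 or _b are one class to them, and where a whole thing is asked for, a point or a joint stands for the part that bears it (a point fixed in the world has none). Each returns a list of dicts, best first, with "confidence" (0 to 1); they miss things now and then, are a little off and sometimes report something else, mostly with a low value. They report only what shows in the picture. A call takes as long as a camera call.
- eyes.search_frame(thing, picture): "box" ([left, top, right, bottom] in pixels, round what is visible of it).
- eyes.outline_of(thing, picture): "region" (400x640 bool, what is visible of it) and "box" ([left, top, right, bottom] in pixels, round what is visible of it).
- eyes.tip_of(thing, picture): "point" ([column, row] in pixels: a listed point, or the origin of a listed thing).
The state is a dict: "t": time; "q": joint angles; "dq": joint speeds; "effort": joint torques, N m; "tool_pos": TCP position; "tool_rot": TCP orientation; "contact_force": force on the tool from outside, world axes, zero at the start; "wrist_torque": the same for the moment, N m; "opening": finger opening in m; "grip_force": force on a finger pad.
Only numpy, scipy, OpenCV 4.12 (cv2) and the standard library are available. Lean on these libraries where they do the work, as an engineer would, in place of code of your own. Each camera call takes 0.05 s, during which the arm holds its last target. There are 200 camera calls.

TASK

Make the wire tensioner ready: slide the blue guide roller, flange down, over the upright steel post on the tensioner's sprung slide until it is fully seated, and let go of it. Then pull the slide out by its black grip until the yellow pointer lines up with the red mark and keep it there against the spring: finish while still holding the grip at the mark, with the roller still seated. Leave the other things on the bench where they are.

Things in the scene. Friction and masses are not known exactly. Their poses are not given: they have to be found in the camera images.
- roller: loose blue guide roller standing upright on the bench at the start: barrel 38 mm across, with a flange 48 mm across and 5 mm thick at the bottom; 40 mm high in all, through bore 21 mm across, about 60 g. Origin on its axis at the underside of the flange, z up along the axis.
- tensioner: grey base plate of the wire tensioner, 295 x 100 x 10 mm, fixed to the bench, position and turn vary. Origin on the bench under the slide's centre line; its x axis runs along the slide, and the slide is pulled out towards its -x (roughly towards the robot). The plate reaches from x = -140 to +155 mm; the spring barrel is at the +x end, up to 40 mm high; the scale bar lies along the -y edge, 42 mm from the centre line, 18 mm high.
- slide (a joint): travel of the sprung aluminium slide, m: 0 = home, grows as it is pulled out along the tensioner's -x, stop at 0.07. The spring always pulls it home: 3.6 N at home plus 120 N/m of travel (about 7 to 11 N at the mark), friction 0.4 N. The slide's deck is 135 x 50 mm, its top 32 mm above the bench.
- grip_top (a point): centre of the top of the black grip, 86 mm above the bench, same axes as the tensioner; moves with the slide. The grip (its part slide_c4) is an upright black block with a yellow band on the front of the slide: 16 mm thick along the pull direction (tensioner x), 32 mm wide across it, 48 mm high above a 6 mm foot of 26 x 40 mm on the deck; its centre is 95 mm from the post, nearer the robot.
- post_seat (a point): foot of the upright steel post on the slide, on the post's axis at the level where the roller's underside rests when seated (34 mm above the bench). The post is 16 mm across and stands 50 mm above this point, its top 6 mm tapered. Moves with the slide.
- pointer (a point): tip of the yellow pointer on the slide's -y side (blade 3 mm thick, 32 mm above the bench); same axes as the tensioner; moves with the slide
- mark (a point): top inner edge of the upright red mark blade (3 mm thick) on the scale bar, 32 mm above the bench, facing the pointer; same axes as the tensioner. The pointer is at the mark when both have the same place along the tensioner's x. The mark is fixed, 30 to 55 mm of slide travel from home, varying from start to start.
- tape_roll: roll of black tape, 73 x 73 x 19 mm, loose, to be left alone; origin under its centre
- toroid_choke: copper-wound toroid choke, 54 x 71 x 18 mm, loose, to be left alone; origin at its underside
- battery: dark blue nine-volt block battery standing up, 18 x 26 x 49 mm, loose, to be left alone; origin under its centre
- cutters: cutters with red handles, 49 x 158 x 12 mm, loose, to be left alone; origin under its centre

How it is judged:
On the way, in this order (a step that is already met when the one before it is completed fails the run):
1. the roller is seated on the post and let go, the slide still near home (horizontal distance between roller and post_seat below 0.005 m and z of roller in the frame of post_seat below 0.003 m and angle between roller's own z axis and vertical below 0.12 rad and contact force between the fingers and roller below 0.1 N and value of joint slide below 0.015 m), for 0.2 s.
2. the slide is held by its grip with the pointer at the red mark (x of pointer in the frame of mark between -0.004 and 0.004 m and contact force between the fingers and slide_c4 above 3 N), for 0.2 s.
At the end, for the whole second after the job is handed in: Fingers hold the black grip (over 3 N), the slide is still with the pointer within 4 mm of the red mark along it; the roller is upright on the post, underside within 3 mm of the seat, axis within 5 mm of the post's, untouched by the fingers (all of step 2 and horizontal distance between roller and post_seat below 0.005 m and z of roller in the frame of post_seat below 0.003 m and angle between roller's own z axis and vertical below 0.12 rad and contact force between the fingers and roller below 0.1 N and velocity of joint slide between -0.01 and 0.01 m/s); the arm keeps its last pose, push and grip.
It fails at once if another thing on the bench was shifted by more than 30 mm (distance of any of tape_roll, toroid_choke, battery, cutters from where it was at the start of the episode above 0.03 m).
It also fails if it takes over 58 s, if anything falls off the work surface, if the arm or the gripper's body presses on something with over 40 N, if the wrist force passes 120 N, or if a joint passes its speed limit or range.

## Working session

There is one attempt and no reset: what is moved stays moved. The work goes in short steps, Python scripts to look and compute and a tool call to move; the robot and the scene stay as the last step left them, time stands still between calls to the robot, and variables do not carry over. Pictures are saved under pics/ and viewed, at most 10 in all, crops included, and the job is handed in when it is done.

Besides the shell and the picture viewer there is one more tool, called after ">>>" as name(argument=value, ...), one argument or row to a line, values as JSON. apply_moves: Moves the arm, as the interface text tells. Its arguments: {"type":"object","properties":{"plan":{"type":"array","items":{"type":"array","items":{"type":"number"}}},"newtons":{"type":"number"}},"required":["plan"]}

```bash
mkdir -p pics
cat > h.py <<'E'
import numpy as np, cv2
from scipy.spatial.transform import Rotation as R
from station import telemetry, eyes, ctrl
def campose(p, s=None):
    if 'pose' in p: return np.array(p['pose'])
    T=np.eye(4); T[:3,:3]=R.from_rotvec(s['tool_rot']).as_matrix(); T[:3,3]=s['tool_pos']
    return T@np.array(p['hand_eye'])
def ray(p,T,px):
    u=cv2.undistortPoints(np.array(px,float).reshape(-1,1,2),np.array(p['K']),np.array(p['dist_coeffs'])).reshape(-1,2)
    return np.c_[u,np.ones(len(u))]
def atz(p,T,px,z):
    d=ray(p,T,px)@T[:3,:3].T; o=T[:3,3]
    return o+d*((z-o[2])/d[:,2:])
def cloud(p,T,mask):
    v,u=np.nonzero(mask&(p['range_z']>0)); d=ray(p,T,np.c_[u,v])*p['range_z'][v,u][:,None]
    return d@T[:3,:3].T+T[:3,3]
E
python3 - <<'E'
from h import *
s=telemetry.get_obs(); print(s['t'],s['tool_pos'],s['tool_rot'],ctrl.pinch_z,s['opening'])
Z=dict(grip_top=.086,post_seat=.034,pointer=.032,mark=.032,roller=0,tensioner=0)
ims=[]
for c in ['top','scene']:
    p=eyes.get_image(c); T=campose(p); im=p['img'].copy(); print(c,T[:3,3].round(3))
    for k,z in Z.items():
        for d in eyes.tip_of(k,p)[:2]:
            print(c,k,round(d['confidence'],2),np.round(d['point']),atz(p,T,d['point'],z)[0].round(4))
            cv2.circle(im,tuple(int(a) for a in d['point']),3,(0,0,255),1)
    for k in ['roller','tape_roll','toroid_choke','battery','cutters','slide']:
        for d in eyes.outline_of(k,p)[:1]:
            P=cloud(p,T,d['region']); print(c,k,round(d['confidence'],2),np.round(d['box']),P.min(0).round(3),P.max(0).round(3))
    cv2.imwrite(f'pics/{c}.png',im)
E
```

```text
0.0 [ 0.13747288 -0.60942592  0.40346138] [-3.12026399e+00 -3.47438175e-01  9.37948037e-06] 0.1547 0.08570017583116452
top [0.407 0.138 1.146]
top grip_top 0.98 [315. 210.] [0.5409 0.1434 0.086 ]
top post_seat 0.74 [314. 181.] [0.6313 0.1497 0.034 ]
top pointer 0.9 [328. 200.] [0.5777 0.1086 0.032 ]
top mark 0.38 [324. 221.] [0.5182 0.1177 0.032 ]
top roller 0.54 [392. 217.] [ 0.5374 -0.078   0.    ]
top tensioner 0.74 [313. 195.] [0.5965 0.1509 0.    ]
top roller 0.68 [386. 204. 400. 219.] [ 0.528 -0.091 -0.003] [ 0.569 -0.057  0.044]
top tape_roll 0.97 [209. 234. 235. 256.] [ 0.411  0.375 -0.003] [0.48  0.447 0.023]
top toroid_choke 0.47 [360. 255. 376. 274.] [ 0.372 -0.028 -0.006] [0.426 0.028 0.022]
top battery 0.63 [383. 149. 392. 159.] [ 0.704 -0.077 -0.004] [ 0.735 -0.042  0.052]
top cutters 0.88 [197. 179. 245. 204.] [ 0.573  0.355 -0.004] [0.636 0.504 0.016]
top slide 0.85 [304. 171. 329. 218.] [0.524 0.119 0.007] [0.661 0.174 0.089]
scene [0.211 0.701 0.616]
scene grip_top 0.55 [329. 210.] [0.5326 0.1474 0.086 ]
scene post_seat 0.84 [294. 211.] [0.6328 0.14   0.034 ]
scene post_seat 0.48 [321. 213.] [0.574  0.1142 0.034 ]
scene pointer 0.89 [322. 210.] [0.5781 0.1014 0.032 ]
scene mark 0.42 [339. 218.] [0.5322 0.1037 0.032 ]
scene roller 0.64 [366. 187.] [ 0.551  -0.0796  0.    ]
scene tensioner 0.74 [306. 232.] [0.5893 0.1573 0.    ]
scene tensioner 0.69 [327. 211.] [0.5882 0.0625 0.    ]
scene roller 0.66 [356. 173. 376. 198.] [ 0.522 -0.149 -0.003] [ 0.573 -0.05   0.041]
scene tape_roll 0.79 [272. 322. 315. 366.] [ 0.409  0.376 -0.002] [0.48  0.448 0.02 ]
scene toroid_choke 0.51 [396. 217. 420. 232.] [ 0.376 -0.016 -0.003] [0.426 0.032 0.021]
scene battery 0.57 [306. 158. 316. 178.] [ 0.704 -0.129 -0.004] [ 0.769 -0.037  0.048]
scene cutters 0.62 [184. 278. 233. 348.] [ 0.573  0.353 -0.003] [0.638 0.509 0.013]
scene slide 0.74 [278. 196. 337. 242.] [0.521 0.096 0.006] [0.679 0.176 0.086]
```

View pics/top.png

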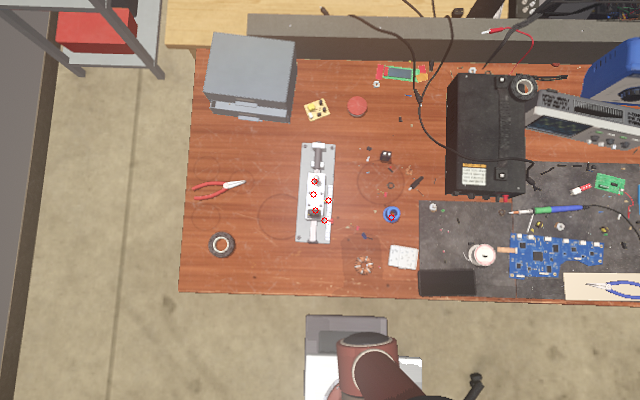

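View pics/scene.png

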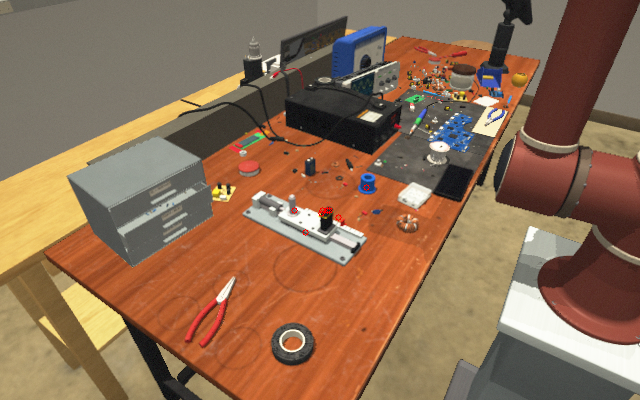

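```bash
cat >> h.py <<'E'
def togo(target, yaw=None, s=None):
    s=s or telemetry.get_obs(); M=R.from_rotvec(s['tool_rot']).as_matrix()
    d=M.T@(np.array(target)-s['tool_pos'])
    cy=np.arctan2(M[1,0],M[0,0]); print('t',s['t'],'pos',np.round(s['tool_pos'],4),'yaw',round(cy,4),'tilt',M[:,2].round(4))
    print('shift',d.round(4),'roll',None if yaw is None else round(-(yaw-cy),4))
E
python3 - <<'E'
from h import *
p=eyes.get_image('wrist'); print(np.round(p['hand_eye'],3)); print(np.round(p['K'],1))
togo([.50,-.075,.40],.07)
togo([.545,.14,.40],.07)
p=eyes.get_image('top');T=campose(p)
for k in ['tensioner']:
    d=eyes.outline_of(k,p)[0]; P=cloud(p,T,d['region']); q=P[:,:2].astype(np.float32); print(cv2.minAreaRect(q),len(q))
E
```

```text
[[-0.001 -0.959 -0.284  0.072]
 [ 1.    -0.001 -0.    -0.001]
 [-0.    -0.284  0.959  0.031]
 [ 0.     0.     0.     1.   ]]
[[343.9   0.  325.5]
 [  0.  343.9 199. ]
 [  0.    0.    1. ]]
t 1.35 pos [ 0.1375 -0.6097  0.4047] yaw 0.2218 tilt [ 0. -0. -1.]
shift [ 0.4712 -0.4418  0.0047] roll 0.1518
t 1.35 pos [ 0.1375 -0.6097  0.4047] yaw 0.2218 tilt [ 0. -0. -1.]
shift [ 0.5624 -0.6417  0.0047] roll 0.1518
((0.6061903238296509, 0.14471693336963654), (0.10111254453659058, 0.29779407382011414), 88.03999328613281) 3367
```

>>> apply_moves(
  plan=[
    [0.0854,0.04,-0.037,0,0.03],
    [0.0854,0.08,-0.074,0,0.06],
    [0.0854,0.12,-0.11,0,0.09],
    [0.0854,0.16,-0.148,0,0.12],
    [0.0854,0.2,-0.185,0,0.15],
    [0.0854,0.24,-0.222,0,0.15],
    [0.0854,0.28,-0.26,0,0.15],
    [0.0854,0.32,-0.3,0,0.15],
    [0.0854,0.36,-0.34,0,0.15],
    [0.0854,0.4,-0.38,0,0.15],
    [0.0854,0.44,-0.41,0,0.15],
    [0.0854,0.48,-0.44,0,0.15],
  ],
)

```text
t: 2.45
tool_pos: [0.4199, -0.1947, 0.4052]
tool_rot: [3.139, 0.112, 0.002]
contact_force: [0.6, -0.4, 0.1]
opening: 0.0853
grip_force: 0.0
```

>>> apply_moves(
  plan=[
    [0.0854,0,0,0,0],
    [0.0854,0,0,0,0],
    [0.0854,0,0,0,0],
    [0.0854,0,0,0,0],
  ],
)

```text
t: 2.78
tool_pos: [0.419, -0.1976, 0.4047]
tool_rot: [3.139, 0.11, -0.0]
contact_force: [-0.1, -0.0, 0.3]
opening: 0.0855
grip_force: 0.0
```

```bash
cat > look.py <<'E'
from h import *
import sys
def look(name, things):
    s=telemetry.get_obs(); p=eyes.get_image('wrist'); T=campose(p,s); im=p['img'].copy()
    togo([.5,0,.4],0,s)
    for k,z in things.items():
        for d in eyes.tip_of(k,p)[:2]:
            print(k,round(d['confidence'],2),np.round(d['point'],1),atz(p,T,d['point'],z)[0].round(4))
            cv2.circle(im,tuple(int(a) for a in d['point']),3,(0,0,255),1)
    cv2.imwrite(f'pics/{name}.png',im); return p,T
E
python3 - <<'E'
from look import *
p,T=look('w1',dict(roller=0,grip_top=.086,post_seat=.034,pointer=.032,mark=.032,tensioner=0))
d=eyes.outline_of('roller',p)
if d:
    d=d[0];P=cloud(p,T,d['region']);q=P[P[:,2]>.034];print(d['confidence'],d['box'],q.min(0),q.max(0)); c,r=cv2.minEnclosingCircle(q[:,:2].astype(np.float32)); print(c,r)
E
```

```text
t 2.7833 pos [ 0.419  -0.1976  0.4047] yaw 0.0702 tilt [-2.e-04 -3.e-04 -1.e+00]
shift [ 0.0947 -0.1914  0.0046] roll 0.0702
roller 0.58 [211.   29.4] [ 0.5493 -0.0731  0.    ]
mark 0.71 [13.  43.5] [0.5233 0.1082 0.032 ]
0.95 [178.4, 0.0, 233.6, 54.0] [ 0.52838153 -0.09356399  0.03403613] [ 0.56611745 -0.05616425  0.04216784]
(0.5473337173461914, -0.07483517378568649) 0.019216790795326233
```

View pics/w1.png

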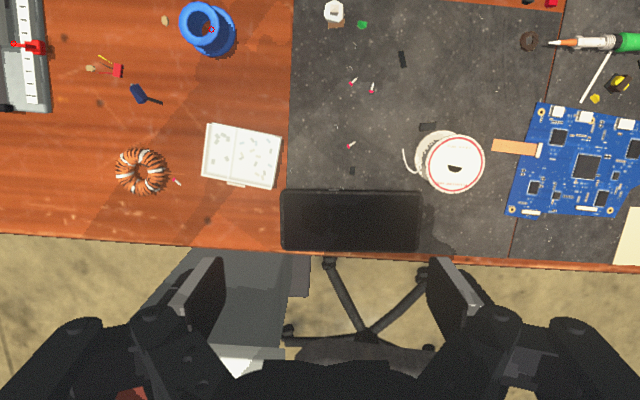

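>>> apply_moves(
  plan=[
    [0.0854,0.02,-0.03,0,0],
    [0.0854,0.04,-0.06,0,0],
    [0.0854,0.06,-0.09,0,0],
    [0.0854,0.08,-0.12,0,0],
    [0.0854,0.1,-0.15,0,0],
    [0.0854,0.12,-0.18,0,0],
    [0.0854,0.13,-0.2,0,0],
    [0.0854,0.13,-0.2,0,0],
    [0.0854,0.13,-0.2,0,0],
    [0.0854,0.13,-0.2,0,0],
  ],
)

```text
t: 4.02
tool_pos: [0.5345, 0.0116, 0.4045]
tool_rot: [3.139, 0.112, -0.001]
contact_force: [-0.3, -1.5, -0.4]
opening: 0.0853
grip_force: 0.0
```

Run:
```python
from look import *
p,T=look('w2',dict(roller=0,grip_top=.086,post_seat=.034,pointer=.032,mark=.032,tensioner=0))
d=eyes.outline_of('roller',p)
if d:
    d=d[0];P=cloud(p,T,d['region']);q=P[P[:,2]>.034];print(d['confidence'],d['box']); c,r=cv2.minEnclosingCircle(q[:,:2].astype(np.float32)); print(c,r)
d=eyes.outline_of('tensioner',p)
if d:
    P=cloud(p,T,d[0]['region']);print(cv2.minAreaRect(P[:,:2].astype(np.float32)))
P=cloud(p,T,np.ones((400,640),bool)); P=P[(abs(P[:,0]-.6)<.2)&(abs(P[:,1]-.145)<.08)]
np.save('P.npy',P)
for lo,hi in [(.006,.014),(.028,.035),(.076,.083),(.083,.09)]:
    q=P[(P[:,2]>lo)&(P[:,2]<hi)]; print(lo,len(q),q.min(0) if len(q) else'',q.max(0) if len(q) else'', cv2.minAreaRect(q[:,:2].astype(np.float32)) if len(q)>3 else '')
```

```text
t 4.0167 pos [0.5345 0.0116 0.4045] yaw 0.0716 tilt [-5.e-04 -4.e-04 -1.e+00]
shift [-0.0353  0.0091  0.0046] roll 0.0716
roller 0.76 [403.8 158.8] [ 0.5481 -0.0732  0.    ]
grip_top 0.85 [166.3 169.1] [0.5386 0.1492 0.086 ]
post_seat 0.71 [194.7  60.6] [0.6315 0.1409 0.034 ]
pointer 0.78 [226.2 119.7] [0.5791 0.1122 0.032 ]
pointer 0.51 [168.1 169.5] [0.5255 0.1721 0.032 ]
mark 0.74 [228.3 173.6] [0.5254 0.1105 0.032 ]
tensioner 0.93 [199.7  98.3] [0.5968 0.149  0.    ]
0.7 [384.9, 138.5, 433.4, 182.3]
(0.5470847487449646, -0.07421408593654633) 0.019077403470873833
((0.5707532167434692, 0.14993789792060852), (0.1051645278930664, 0.24585764110088348), 88.16590118408203)
0.006 9305 [0.45815222 0.0937918  0.00601258] [0.69198076 0.20009349 0.01399548] ((0.5759774446487427, 0.14554332196712494), (0.10495845228433609, 0.2343115359544754), 88.66172790527344)
0.028 6122 [0.52065171 0.09686149 0.02804382] [0.68482375 0.17323353 0.03499204] ((0.5985305905342102, 0.14659181237220764), (0.1705019474029541, 0.07107647508382797), 10.220004081726074)
0.076 358 [0.52980107 0.13268607 0.07600645] [0.64126689 0.16470355 0.08299382] ((0.5848976373672485, 0.15103620290756226), (0.11184888333082199, 0.03188502416014671), 3.4567360877990723)
0.083 712 [0.53070123 0.13314432 0.08300217] [0.63904841 0.16434016 0.0878447 ] ((0.5849289894104004, 0.1483607441186905), (0.031170012429356575, 0.1083148717880249), 89.49967193603516)
```

View pics/w2.png

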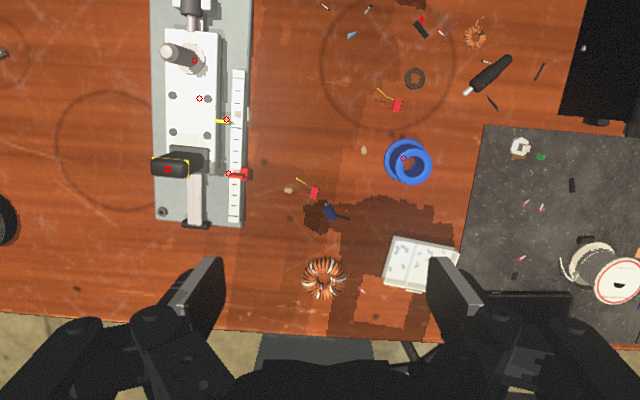

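Run:
```python
from h import *
P=np.load('P.npy')
q=P[(P[:,2]>.076)&(P[:,2]<.09)]
for n,a in [('grip',q[q[:,0]<.58]),('post',q[q[:,0]>.6])]:
    print(n,len(a),a.min(0).round(4),a.max(0).round(4),a.mean(0).round(4),cv2.minAreaRect(a[:,:2].astype(np.float32)))
    b=a[a[:,2]>a[:,2].max()-.006]; print(b[:,:2].mean(0),len(b),np.median(b[:,2]))
q=P[(P[:,2]>.028)&(P[:,2]<.035)]
q=q[abs(q[:,1]-.147)<.03]; print(cv2.minAreaRect(q[:,:2].astype(np.float32)))
# deck side edges
for sgn in (1,-1):
    xs=[];ys=[]
    for x in np.arange(.57,.66,.005):
        a=q[abs(q[:,0]-x)<.0025]
        if len(a)>5: xs.append(x); ys.append(np.percentile(sgn*a[:,1],97)*sgn)
    print(sgn,np.polyfit(xs,ys,1),np.round(ys,4))
togo([.547,-.0745,.30],-.025)
```

```text
grip 748 [0.5298 0.1327 0.076 ] [0.5474 0.1647 0.0878] [0.5397 0.1469 0.0842] ((0.5385922789573669, 0.14884452521800995), (0.03238537535071373, 0.016594231128692627), 87.55447387695312)
[0.53925757 0.14788806] 629 0.08539935197521975
post 322 [0.6252 0.1379 0.076 ] [0.6413 0.1521 0.0862] [0.6332 0.1441 0.0817] ((0.6332478523254395, 0.14506271481513977), (0.015990201383829117, 0.0142130795866251), 2.0336804389953613)
[0.633286   0.14478272] 228 0.08320080716210043
((0.6042686104774475, 0.14388909935951233), (0.05585894733667374, 0.16232973337173462), 87.78402709960938)
1 [-0.1387778   0.25115106] [0.1705 0.1705 0.1705 0.17   0.1699 0.1696 0.1703 0.17   0.1697 0.1696
 0.1697 0.1693 0.1646 0.138  0.1441 0.1605 0.1677 0.1679 0.1678]
-1 [0.02652613 0.1063938 ] [0.1235 0.121  0.1212 0.1231 0.1228 0.123  0.1224 0.1228 0.1224 0.1221
 0.1222 0.1218 0.1216 0.1212 0.1212 0.1216 0.1216 0.1216 0.1344]
t 4.4667 pos [0.5346 0.0116 0.4048] yaw 0.0711 tilt [ 2.e-04 -0.e+00 -1.e+00]
shift [0.0062 0.0868 0.1048] roll 0.0961
```

>>> apply_moves(
  plan=[
    [0.0854,0.002,0.03,0.03,0.06],
    [0.0854,0.004,0.06,0.06,0.105],
    [0.0854,0.006,0.087,0.09,0.105],
    [0.0854,0.006,0.087,0.12,0.105],
    [0.0854,0.006,0.087,0.12,0.105],
    [0.0854,0.006,0.087,0.12,0.105],
  ],
)

```text
t: 4.97
tool_pos: [0.5462, -0.0743, 0.283]
tool_rot: [-3.14, 0.053, 0.007]
contact_force: [0.7, 1.0, -0.3]
opening: 0.0859
grip_force: 0.0
```

Run:
```python
from look import *
p,T=look('w3',dict(roller=0))
d=eyes.outline_of('roller',p)
for d in d[:1]:
    P=cloud(p,T,d['region']);q=P[P[:,2]>.034];print(d['confidence'],d['box']); c,r=cv2.minEnclosingCircle(q[:,:2].astype(np.float32)); print(c,r,q[:,2].max())
    togo([c[0],c[1],.183],-.034)
```

```text
t 4.9667 pos [ 0.5462 -0.0743  0.283 ] yaw -0.0339 tilt [-0.0045  0.0015 -1.    ]
shift [-0.0492 -0.0729 -0.1167] roll -0.0339
roller 0.72 [327.1 190.9] [ 0.549  -0.0747  0.    ]
0.62 [296.0, 162.2, 358.6, 232.5]
(0.5480458736419678, -0.07417076826095581) 0.0189471784979105 0.04171488008101584
t 5.1167 pos [ 0.5479 -0.0739  0.2876] yaw -0.0322 tilt [ 0.0043 -0.0011 -1.    ]
shift [-3.000e-04  1.000e-04  1.046e-01] roll 0.0018
```

Aligned; descend and grasp.

>>> apply_moves(
  plan=[
    [0.0854,0,0,0.03,0],
    [0.0854,0,0,0.06,0],
    [0.0854,0,0,0.085,0],
    [0.0854,0,0,0.1,0],
    [0.0854,0,0,0.102,0],
    [0.0854,0,0,0.102,0],
    [0.03,0,0,0.102,0],
    [0.03,0,0,0.102,0],
    [0.03,0,0,0.102,0],
    [0.03,0,0,0.102,0],
    [0.03,0,0,0.102,0],
    [0.03,0,0,0.102,0],
  ],
  newtons=30,
)

```text
t: 6.12
tool_pos: [0.5477, -0.0745, 0.1844]
tool_rot: [3.141, -0.052, 0.004]
contact_force: [-0.9, 0.1, 5.7]
opening: 0.0369
grip_force: 30.2
```

>>> apply_moves(
  plan=[
    [0.03,0,0,0,0],
    [0.03,0,0,0,0],
    [0.03,0,0,0,0],
    [0.03,0,0,0,0],
  ],
)

```text
t: 6.45
tool_pos: [0.5477, -0.0745, 0.1844]
tool_rot: [3.141, -0.052, 0.003]
contact_force: [-2.1, 0.2, 6.9]
opening: 0.0368
grip_force: 30.2
```

Run:
```python
from h import *
s=telemetry.get_obs(); print(s['opening'],s['grip_force'])
togo([.6333,.145,.29],-.034)
```

```text
0.03679167489195661 30.204683113843203
t 6.45 pos [ 0.5477 -0.0745  0.1844] yaw -0.0332 tilt [ 2.2e-03 -5.0e-04 -1.0e+00]
shift [ 0.0785 -0.2222 -0.1055] roll 0.0008
```

>>> apply_moves(
  plan=[
    [0.03,0,0,-0.03,0],
    [0.03,0,0,-0.065,0],
    [0.03,0,0,-0.1,0],
    [0.03,0.012,-0.035,-0.105,0],
    [0.03,0.024,-0.07,-0.105,0],
    [0.03,0.036,-0.105,-0.105,0],
    [0.03,0.05,-0.14,-0.105,0],
    [0.03,0.062,-0.175,-0.105,0],
    [0.03,0.073,-0.205,-0.105,0],
    [0.03,0.0785,-0.222,-0.105,0],
    [0.03,0.0785,-0.222,-0.105,0],
    [0.03,0.0785,-0.222,-0.105,0],
  ],
)

```text
t: 7.45
tool_pos: [0.6326, 0.1457, 0.2872]
tool_rot: [3.141, -0.049, -0.001]
contact_force: [-0.5, -1.0, -0.6]
opening: 0.0373
grip_force: 30.4
```

>>> apply_moves(
  plan=[
    [0.03,0,0,0,0],
    [0.03,0,0,0,0],
    [0.03,0,0,0,0],
  ],
)

```text
t: 7.7
tool_pos: [0.6325, 0.1438, 0.2876]
tool_rot: [3.141, -0.055, -0.001]
contact_force: [-0.4, -0.6, -0.2]
opening: 0.0371
grip_force: 30.4
```

Run:
```python
from look import *
s=telemetry.get_obs(); print(s['opening'],s['grip_force'],s['contact_force'])
p,T=look('w4',dict(roller=.106,post_seat=.034,grip_top=.086))
d=eyes.outline_of('roller',p)
for d in d[:1]:
    P=cloud(p,T,d['region']);print(d['confidence'],d['box'],P.max(0));m=np.percentile(P[:,2],95);q=P[(P[:,2]>m-.006)&(P[:,2]<m+.004)]; c,r=cv2.minEnclosingCircle(q[:,:2].astype(np.float32)); print(m,c,r)
togo([.6333,.145,.29],-.034)
```

```text
0.03706282402018268 30.448255855590105 [-0.39365964 -0.56906206 -0.21480686]
t 7.7 pos [0.6325 0.1438 0.2876] yaw -0.0348 tilt [-4.e-04 -2.e-04 -1.e+00]
shift [-0.1275  0.1483 -0.1123] roll -0.0348
roller 0.81 [324.7 249.3] [0.6351 0.1446 0.106 ]
post_seat 0.69 [324.3 207.7] [0.6327 0.1451 0.034 ]
0.68 [276.0, 207.1, 375.4, 336.1] [0.6560079  0.18425315 0.14478366]
0.14349812494189704 (0.6319620609283447, 0.14415334165096283) 0.01980283483862877
t 7.95 pos [0.6327 0.1445 0.2878] yaw -0.0339 tilt [ 1.e-04  0.e+00 -1.e+00]
shift [ 0.0006 -0.0006 -0.0022] roll 0.0001
```

View pics/w4.png

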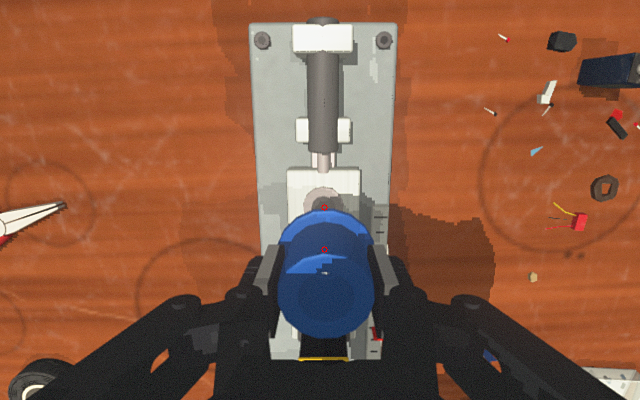

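>>> apply_moves(
  plan=[
    [0.03,0.001,-0.0006,0,0],
    [0.03,0.001,-0.0006,0.01,0],
    [0.03,0.001,-0.0006,0.02,0],
    [0.03,0.001,-0.0006,0.026,0],
    [0.03,0.001,-0.0006,0.032,0],
    [0.03,0.001,-0.0006,0.038,0],
    [0.03,0.001,-0.0006,0.044,0],
    [0.03,0.001,-0.0006,0.05,0],
  ],
)

```text
t: 8.62
tool_pos: [0.6338, 0.1455, 0.237]
tool_rot: [3.141, -0.052, -0.0]
contact_force: [0.0, 0.1, 0.2]
opening: 0.0369
grip_force: 30.4
```

>>> apply_moves(
  plan=[
    [0.03,0,0,0.005,0],
    [0.03,0,0,0.01,0],
    [0.03,0,0,0.014,0],
    [0.03,0,0,0.017,0],
    [0.03,0,0,0.0185,0],
    [0.03,0,0,0.0185,0],
  ],
)

```text
t: 9.12
tool_pos: [0.6337, 0.1455, 0.2188]
tool_rot: [3.141, -0.052, -0.001]
contact_force: [-0.0, -0.1, -1.7]
opening: 0.037
grip_force: 30.4
```

>>> apply_moves(
  plan=[
    [0.03,0,0,0.001,0],
    [0.055,0,0,0.001,0],
    [0.065,0,0,0.001,0],
    [0.065,0,0,0.001,0],
    [0.065,0,0,0.001,0],
    [0.065,0,0,0,0],
    [0.065,0,0,0,0],
    [0.065,0,0,0,0],
  ],
)

```text
t: 9.78
tool_pos: [0.6338, 0.1455, 0.2194]
tool_rot: [-3.141, 0.052, -0.001]
contact_force: [1.1, 0.0, -1.1]
opening: 0.0654
grip_force: 0.0
```

>>> apply_moves(
  plan=[
    [0.065,0,0,-0.02,0],
    [0.065,0,0,-0.05,0],
    [0.065,0,0,-0.08,0],
    [0.065,-0.03,0,-0.09,0],
    [0.065,-0.06,0,-0.09,0],
    [0.065,-0.095,0,-0.09,0],
    [0.065,-0.095,0,-0.09,0],
    [0.065,-0.095,0,-0.09,0],
    [0.065,-0.095,0,-0.09,0],
  ],
)

```text
t: 10.53
tool_pos: [0.5391, 0.1487, 0.3097]
tool_rot: [-3.141, 0.052, -0.002]
contact_force: [0.4, 0.6, 0.8]
opening: 0.0646
grip_force: 0.0
```

Run:
```python
from look import *
p,T=look('w5',dict(roller=.034,post_seat=.034,grip_top=.086,pointer=.032,mark=.032))
for d in eyes.outline_of('roller',p)[:1]:
    P=cloud(p,T,d['region']);print(d['confidence'],d['box'],P.max(0));q=P[(P[:,2]>.066)&(P[:,2]<.078)]; c,r=cv2.minEnclosingCircle(q[:,:2].astype(np.float32)); print(np.percentile(P[:,2],[50,80,90,95]),c,r)
P=cloud(p,T,np.ones((400,640),bool)); a=P[(P[:,2]>.079)&(P[:,2]<.09)&(abs(P[:,1]-.148)<.03)&(abs(P[:,0]-.54)<.03)]
r=cv2.minAreaRect(a[:,:2].astype(np.float32)); print(r,a[:,2].max()); togo([r[0][0],r[0][1],.22],-.034)
```

```text
t 10.5333 pos [0.5391 0.1487 0.3097] yaw -0.0331 tilt [ 1.5e-03  1.0e-04 -1.0e+00]
shift [-0.0341  0.1499 -0.0904] roll -0.0331
roller 0.67 [325.1  60.3] [0.6358 0.1464 0.034 ]
roller 0.64 [327.1 224.6] [0.5191 0.1488 0.034 ]
post_seat 0.88 [324.8  64.4] [0.6333 0.1467 0.034 ]
grip_top 0.95 [326.2 226.3] [0.5377 0.149  0.086 ]
grip_top 0.24 [379.4 144.8] [0.5853 0.1176 0.086 ]
pointer 0.61 [376.6 144.1] [0.5785 0.1114 0.032 ]
mark 0.55 [375.3 216.9] [0.5234 0.112  0.032 ]
0.6 [289.7, 21.1, 358.7, 100.4] [0.66304864 0.1698106  0.07858141]
[0.07325385 0.07410387 0.07449558 0.07479323] (0.6334756016731262, 0.14624369144439697) 0.019093582406640053
((0.5393280982971191, 0.14915058016777039), (0.03208331763744354, 0.01604398712515831), 87.86540222167969) 0.08779233310583892
t 10.8833 pos [0.5395 0.1486 0.3093] yaw -0.0334 tilt [ 1.e-04  0.e+00 -1.e+00]
shift [-0.0002 -0.0005  0.0893] roll 0.0006
```

View pics/w5.png

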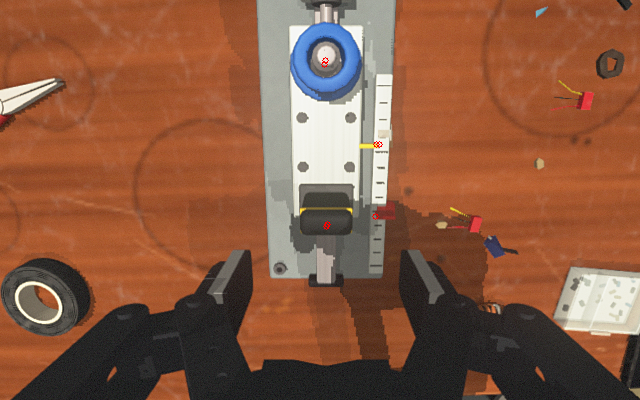

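>>> apply_moves(
  plan=[
    [0.065,0,-0.0005,0.03,0],
    [0.065,0,-0.0005,0.06,0],
    [0.065,0,-0.0005,0.08,0],
    [0.065,0,-0.0005,0.088,0],
    [0.065,0,-0.0005,0.088,0],
    [0.025,0,-0.0005,0.088,0],
    [0.025,0,-0.0005,0.088,0],
    [0.025,0,-0.0005,0.088,0],
    [0.025,0,-0.0005,0.088,0],
    [0.025,0,-0.0005,0.088,0],
    [0.025,0,-0.0005,0.088,0],
  ],
  newtons=80,
)

```text
t: 11.8
tool_pos: [0.5399, 0.1488, 0.2237]
tool_rot: [3.14, -0.052, 0.006]
contact_force: [-1.8, -4.0, 6.6]
opening: 0.0311
grip_force: 80.7
```

>>> apply_moves(
  plan=[
    [0.025,-0.005,0,0,0],
    [0.025,-0.01,0,0,0],
    [0.025,-0.015,0,0,0],
    [0.025,-0.02,0,0,0],
    [0.025,-0.025,0,0,0],
    [0.025,-0.03,0,0,0],
    [0.025,-0.035,0,0,0],
    [0.025,-0.04,0,0,0],
    [0.025,-0.045,0,0,0],
    [0.025,-0.048,0,0,0],
    [0.025,-0.048,0,0,0],
    [0.025,-0.048,0,0,0],
  ],
)

```text
t: 12.8
tool_pos: [0.4929, 0.1503, 0.2237]
tool_rot: [3.14, -0.052, 0.015]
contact_force: [7.5, -4.2, -0.9]
opening: 0.0309
grip_force: 80.4
```

Run:
```python
from look import *
p,T=look('w6',dict(post_seat=.034,pointer=.032,mark=.032))
u=np.array([np.cos(-.034),np.sin(-.034)])
# colour-based
hsv=cv2.cvtColor(p['img'],cv2.COLOR_BGR2HSV)
H,S,V=[hsv[...,i].astype(int) for i in range(3)]
P=np.full((400,640,3),np.nan); m=p['range_z']>0; P[m]=cloud(p,T,m)
box=(abs(P[...,1]-.11)<.03)&(abs(P[...,0]-.53)<.05)
for n,mk in [('yellow',(H>20)&(H<35)&(S>130)&(V>90)),('red',((H<6)|(H>174))&(S>150)&(V>90))]:
    k=box&mk&(P[...,2]>.02)&(P[...,2]<.045); v,uu=np.nonzero(k); print(n,k.sum(), v.min() if len(v) else '', v.max() if len(v) else '', uu.min() if len(v) else'',uu.max() if len(v) else'')
    if len(v): q=P[k]; a=q[:,:2]@u; print(q.mean(0).round(4),a.min().round(4),np.median(a).round(4),a.max().round(4),q[:,1].min(),q[:,1].max())
im=cv2.imread('pics/w6.png')
cv2.imwrite('pics/w6c.png',cv2.resize(p['img'][100:250,280:480],None,fx=4,fy=4,interpolation=cv2.INTER_CUBIC))
cv2.imwrite('pics/w6f.png',p['img'])
```

```text
t 12.8 pos [0.4929 0.1503 0.2237] yaw -0.033 tilt [ 9.6e-03 -9.0e-04 -1.0e+00]
shift [ 0.0138  0.1501 -0.1761] roll -0.033
post_seat 0.81 [326.3  52.7] [0.5857 0.1473 0.034 ]
mark 0.92 [406.2 189.8] [0.5227 0.1106 0.032 ]
yellow 190 168 175 375 403
[0.532  0.1189 0.0311] 0.5255 0.5278 0.5292 0.11199689107373782 0.12589695386958705
red 247 182 191 403 434
[0.5232 0.1034 0.0296] 0.5177 0.5197 0.5207 0.09661952156581205 0.11082122445305473
```

View pics/w6c.png

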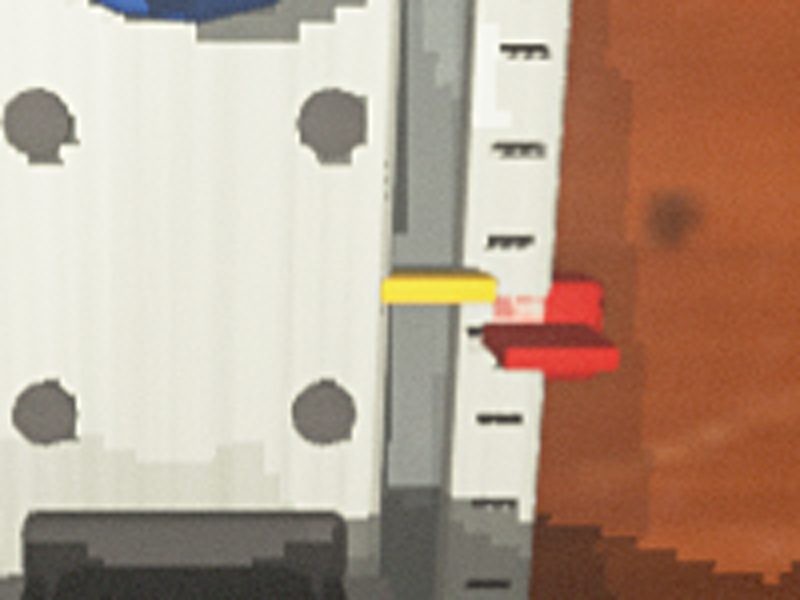

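>>> apply_moves(
  plan=[
    [0.025,-0.003,0,0,0],
    [0.025,-0.006,0,0,0],
    [0.025,-0.008,0,0,0],
    [0.025,-0.008,0,0,0],
    [0.025,-0.008,0,0,0],
    [0.025,-0.008,0,0,0],
    [0.025,-0.008,0,0,0],
  ],
)

```text
t: 13.58
tool_pos: [0.4852, 0.1505, 0.2237]
tool_rot: [3.14, -0.052, 0.016]
contact_force: [9.4, -5.1, -1.8]
opening: 0.0311
grip_force: 80.4
```

```bash
cat > chk.py <<'E'
from look import *
s=telemetry.get_obs(); print(s['opening'],s['grip_force'],s['contact_force'])
p,T=look('w7',dict(post_seat=.034,roller=.034,pointer=.032,mark=.032))
hsv=cv2.cvtColor(p['img'],cv2.COLOR_BGR2HSV)
H,S,V=[hsv[...,i].astype(int) for i in range(3)]
win=np.zeros((400,640),bool); win[140:215,365:445]=1
u=np.array([np.cos(-.034),np.sin(-.034)])
for n,mk in [('yellow',(H>20)&(H<35)&(S>130)&(V>180)),('red',((H<6)|(H>174))&(S>150)&(V>180))]:
    v,c=np.nonzero(win&mk); q=atz(p,T,np.c_[c,v],.032)[:,:2]@u; print(n,len(v),v.min(),v.max(),np.percentile(q,[5,50,95]).round(4))
for d in eyes.outline_of('roller',p)[:1]:
    P=cloud(p,T,d['region']); q=P[(P[:,2]>.066)&(P[:,2]<.078)]; print('roller',d['box'],np.percentile(P[:,2],[50,90]),cv2.minEnclosingCircle(q[:,:2].astype(np.float32)))
cv2.imwrite('pics/w7c.png',cv2.resize(p['img'][100:250,280:480],None,fx=4,fy=4,interpolation=cv2.INTER_CUBIC))
E
python3 chk.py
```

```text
0.03114412527333401 80.40810227394104 [ 9.41493777 -5.10301674 -1.81462639]
t 13.5833 pos [0.4852 0.1505 0.2237] yaw -0.033 tilt [ 1.020e-02 -9.000e-04 -9.999e-01]
shift [ 0.0216  0.1501 -0.176 ] roll -0.033
post_seat 0.77 [325.4  49.6] [0.5794 0.1479 0.034 ]
pointer 0.61 [404.9 169.9] [0.5249 0.1117 0.032 ]
mark 0.72 [409.4 173. ] [0.5234 0.1095 0.032 ]
yellow 187 169 175 [0.5183 0.5198 0.5213]
red 379 156 180 [0.5169 0.5203 0.5271]
roller [268.1, 0.0, 382.7, 102.9] [0.07324557 0.07446791] ((0.5794655680656433, 0.1478600651025772), 0.018841944634914398)
```

View pics/w7c.png

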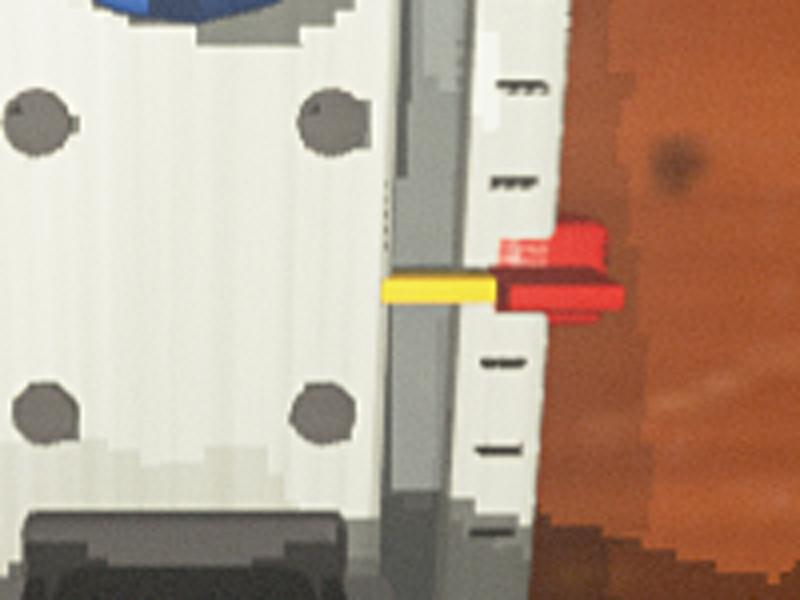

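>>> apply_moves(
  plan=[
    [0.025,-0.0008,0,0,0],
    [0.025,-0.0008,0,0,0],
    [0.025,-0.0008,0,0,0],
    [0.025,-0.0008,0,0,0],
    [0.025,-0.0008,0,0,0],
    [0.025,-0.0008,0,0,0],
  ],
)

```text
t: 14.38
tool_pos: [0.4844, 0.1506, 0.2237]
tool_rot: [3.14, -0.052, 0.016]
contact_force: [10.3, -4.5, -1.6]
opening: 0.0313
grip_force: 80.3
```

```bash
python3 chk.py; python3 -c "
from station import ctrl
print(ctrl.finish_job())"
```

```text
0.0312900737539873 80.28514981269836 [10.29657911 -4.47344484 -1.6456117 ]
t 14.3833 pos [0.4844 0.1506 0.2237] yaw -0.0331 tilt [ 1.030e-02 -9.000e-04 -9.999e-01]
shift [ 0.0224  0.1501 -0.176 ] roll -0.0331
post_seat 0.83 [321.1  51.9] [0.5778 0.1498 0.034 ]
post_seat 0.18 [558.4 333.8] [0.4289 0.0226 0.034 ]
pointer 0.75 [407.1 170.7] [0.5238 0.1107 0.032 ]
pointer 0.21 [327.1  49.4] [0.579  0.1472 0.032 ]
mark 0.59 [408.2 172.8] [0.5227 0.1101 0.032 ]
yellow 196 169 175 [0.5176 0.5191 0.5205]
red 389 155 178 [0.5167 0.5201 0.5268]
roller [268.6, 0.0, 380.4, 103.5] [0.07325885 0.07445037] ((0.5781611204147339, 0.1482871174812317), 0.019090617075562477)
the job is handed in; nothing more can be done
None
```

I seated the roller on the post and let go of it, then pulled the slide out and handed the job in with the grip held at about 80 N. The last camera check put the pointer about 1 mm from the red mark, and no verdict came back.

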